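# Clear the inspection box's sprung cover and hold it open at the pointer

### The arm

A 6-joint arm with a two-finger parallel gripper is mounted at the origin on the work surface. World frame = base frame: x ahead of the robot, y to its left, z up, the work surface at z = 0. Lengths are in m, angles in rad, forces in N, time in s.
With the tool pointing down it reaches from about 0.425 to 0.95 m from the base axis. Payload 3.5 kg.
Tool frame: the origin (TCP) lies on the centre line of the jaws, within the pads' length; the fingertips stand 25 mm ahead of it and the grasp point (between the pads) lies 6 mm ahead of it (ctrl.finger_overhang is the distance from the TCP to the fingertips, in m); z points along the fingers, y is the line along which they close (so a half turn about z gives the same grasp; the last joint's range is limited). The gripper opens to 85 mm and grips with 20 to 120 N. Pads are 22 mm wide; open, the fingers measure 114 mm over their backs; the gripper's body (76 mm by 85 mm) begins 54 mm behind the grasp point. The pads swing forward as they close: fully open they stand 13 mm farther back than shut.
Start: joints at [-1.43, 0.286, 1.577, -0, 1.279, -0.15], TCP at [0.194, -0.647, 0.256] pointing down, gripper open.
Joint ranges: [-2.77, 2.77], [-0.9, 2.22], [0.21, 2.48], [-1.53, 4.67], [0.24, 2.81], [-2.84, 2.84]. Speed limits (rad/s): [2.79, 2.79, 3.14, 3.14, 3.14, 3.14].

### API

Orientations are given as a unit quaternion [x, y, z, w].
In Python, from plant import get_state, imaging, job, ctrl gives the robot as it stands.
- The arm moves only by the tool jog_arm, never from a script. Its argument "increments" is a list of rows, each an object of numbers: "dx", "dy", "dz": the shift along the world's x, y, z each as a share of 12 cm, from -1 to 1; "ax", "ay", "az": the turn, a rotation vector about the world's x, y, z each as a share of pi/2 rad, from -1 to 1; "gripper": the gripper command: -1 is shut, 1 is fully open, values between are in proportion. A call has 1 to 10 rows; each row is the pose to reach, as a shift and turn from the pose commanded when the call began; what a row does not reach only later rows make up. A row lasts 1/10 s, in which the tool goes at most 50 mm and 8.59 degrees, less where a joint would pass 70% of its speed; a pose out of reach is approached as far as the arm can. A call with a number of a shift or a turn outside -1 to 1 is refused whole. A call with a gripper value outside its range is refused whole. The fingers move at their own pace and stop on an object; "force" is the grip in N (left out, the last holds). Time passes only in rows, so rows that repeat a pose let the fingers close. It gives the time, the measured TCP pose, the force, the opening and the grip force at its end, in the units of the state.
- get_state(): the state, without advancing time (a new reading comes with each control period).
- imaging.read_camera(name): name is "scene" or "side" or "wrist"; returns a dict with "frame" (420x560x3 uint8, blue, green, red), "depth" (420x560 float32, m along the optical axis (not along the pixel's ray), 0 where there is no reading), "camera_matrix" (3x3 intrinsics, pixels), "dist" ([k1, k2, p1, p2, k3] as OpenCV has them; the pictures are not rectified), "extrinsics" (4x4, takes a point from camera to world coordinates); the wrist camera has in their place "mount" (4x4, takes a point from camera to tool coordinates, whose origin is the TCP and whose axes are the flange's). Camera axes: x right, y up, looking along -z (the intrinsics and any distortion apply to the point x, -y, -z); pixel columns grow to the right and rows downward; lengths in m; the calibration is good to about 2 mm. A picture is of the moment at which its call begins: read the wrist's pose just before it.
- job.sign_off(): hands the job in; it is judged then, once.
The state is a dict: "time": time; "qpos": joint angles; "dq": joint speeds; "joint_efforts": joint torques, N m; "eef_pos": TCP position; "tcp_rot": TCP orientation; "contact_force": force on the tool from outside, world axes, zero at the start; "wrist_torque": the same for the moment, N m; "opening": opening from 0.0 (shut) to 1.0 (fully open); "finger_force": force on a finger pad.
Only numpy, scipy, OpenCV 4.12 (cv2) and the standard library are available. Lean on these libraries where they do the work, as an engineer would, in place of code of your own. Each camera call takes 0.05 s, during which the arm holds its last target. There are 200 camera calls.

### The job

A round capacitor and a rectangular relay have been left standing on the closed cover of the board-inspection box: set (do not drop) the capacitor upright in the round dish and the relay upright in the square tray. Then lift the sprung cover until it has the same slant as the pointer arm at its side, and finish while still holding it there with the gripper, because the spring shuts it when let go. Do not push the pointer, and leave everything else on the bench where it is.

Things in the scene. Friction and masses are not known exactly. Their poses are not given: they have to be found in the camera images.
- fixture: (All sizes in mm.) The inspection box, fixed to the bench: grey open-topped metal box 220 (its x) x 260 (its y) x 60 high, a green circuit board inside. Origin: centre of its underside; its x points away from the robot (yaw within 0.2 rad), z up. The cover closes its top, hinged along its far (+x) rim.
- cover: Sprung aluminium cover plate 222 x 262 x 8. Origin: middle of its hinge axis, at (110, 0, 60) in the box's frame. Its axes are the box's when shut; the plate runs 222 along its -x, top face at its z = 8 (68 above the bench when shut). It opens by turning about its +y: the near edge rises and swings away from the robot. Opening angle = tilt of its z from vertical, 0 shut, at most 1.3 rad.
- cover_grip (a point): Middle of the black bar handle, at (-195, 0, 45) in the cover's frame, axes as the cover's. Round bar 12 in diameter along the cover's y, 88 free between its two posts, 31 free under it. Cover 0.35 kg; its spring pulls it shut with 0.5 N m plus 1.0 N m per rad: lifting here takes about 4 N at first, 6 to 9 N part open; let go, it snaps shut.
- pointer: Thin steel arm 150 long, 10 high, 4 thick, with a white end, beside the cover on the box's +y side (20 outside its edge). It pivots on the cover's hinge line; friction holds it at 0.4 to 0.75 rad above level, different each time. Origin: pivot, at (110, 151, 64) in the box's frame; the arm runs along its -x. At the marked angle the x axes of cover and pointer are parallel (within 0.07 rad).
- pointer_tip (a point): Middle of the outer end face of the pointer's white end (35 x 8 x 16), 167 from the pivot; up to 190 above the bench, so carry parts over it. Axes as the pointer's.
- capacitor: Black round can capacitor with a bare metal top, 30 in diameter, 44 high, about 0.05 kg, standing on the closed cover. Origin: centre of its underside, z up.
- relay: Black rectangular plug-in relay with a grey top plate, 28 (its x) x 42 (its y) x 34 high, about 0.07 kg, standing on the closed cover, its y roughly along the cover's width (within 0.4 rad). Origin: centre of its underside, z up. It and the capacitor stand 90 or more apart, centre to centre; which is left or right varies.
- dish: Black round open dish, fixed to the bench, 130 outside diameter, 122 inside, 22 high, floor 4 thick. Origin: centre of its underside. It stands left or right of the box, the tray on the other side.
- tray: Black square open tray, fixed to the bench, 130 x 130 outside, 122 inside, 22 high, floor up to 5 thick. Origin: centre of its underside, x and y along its sides.
- flux_bottle: Bystander: white bottle 40 in diameter, 85 high, loose beyond the dish or tray. Origin under its centre.
- spool: Bystander: steel solder spool 56 in diameter, 42 high, loose beyond the dish or tray. Origin under its centre.
- tweezers: Bystander: steel tweezers 130 long, 6 high, lying on the near side of the box. Origin under their centre.
- screwdriver: Bystander: screwdriver 150 long, about 30 high, lying on the near side of the box. Origin at its middle on the bench.
- heatsink: Bystander: aluminium finned block 40 x 40 x 24, loose beyond the box. Origin under its centre.
There are look-alikes about, which are no part of the job. What is shaped like the capacitor but yellow is not meant.

How it is judged:
By the outcome, as a careful person would: the job done as asked, in the order asked, and still so for the second after the job is handed in, while the arm keeps its last pose, push and grip.
It also fails if it takes over 72 s, if anything falls off the work surface, if the arm or the gripper's body presses on something with over 40 N, if the wrist force passes 120 N, or if a joint passes its speed limit or range.

## Working session

There is one attempt and no reset: what is moved stays moved. The work goes in short steps, Python scripts to look and compute and a tool call to move; the robot and the scene stay as the last step left them, time stands still between calls to the robot, and variables do not carry over. Pictures are saved under pics/ and viewed, at most 10 in all, crops included, and the job is handed in when it is done.

Besides the shell and the picture viewer there is one more tool, called after "Call:" in YAML: its name, and indented under it one key for each argument. jog_arm: Moves the arm, as the interface text tells. Shift numbers are shares of 12 cm and turn numbers shares of pi/2 rad, none past 1 either way. Its arguments: {"type":"object","properties":{"increments":{"type":"array"},"force":{"type":"number"}},"required":["increments"]}

```bash
mkdir -p pics
cat > h.py <<'E'
import numpy as np, cv2
from scipy.spatial.transform import Rotation as R
from plant import get_state, imaging, job, ctrl
def cam(name):
    s=get_state(); c=imaging.read_camera(name)
    if name=="wrist":
        T=np.eye(4);T[:3,:3]=R.from_quat(s["tcp_rot"]).as_matrix();T[:3,3]=s["eef_pos"]
        c["extrinsics"]=T@c["mount"]
    return c
def rays(c,uv):
    p=cv2.undistortPoints(np.array(uv,float).reshape(-1,1,2),c["camera_matrix"],np.array(c["dist"]))[:,0]
    d=np.c_[p[:,0],-p[:,1],-np.ones(len(p))]
    E=c["extrinsics"]; return E[:3,3],d@E[:3,:3].T
def onplane(c,uv,z):
    o,d=rays(c,uv); return o+d*((z-o[2])/d[:,2])[:,None]
def cloud(c):
    v,u=np.mgrid[0:420,0:560]; uv=np.c_[u.ravel(),v.ravel()]
    o,d=rays(c,uv); return (o+d*c["depth"].ravel()[:,None]).reshape(420,560,3)
def proj(c,P):
    E=np.linalg.inv(c["extrinsics"]);p=np.atleast_2d(P)@E[:3,:3].T+E[:3,3]
    q=np.c_[p[:,0],-p[:,1],-p[:,2]]
    return cv2.projectPoints(q,np.zeros(3),np.zeros(3),c["camera_matrix"],np.array(c["dist"]))[0][:,0]
E
python3 - <<'E'
from h import *
import pickle
cs={n:cam(n) for n in("scene","side")}
pickle.dump(cs,open("c.pkl","wb"))
for n,c in cs.items():
    cv2.imwrite(f"pics/{n}0.png",cv2.resize(c["frame"],(800,600)));print(n,c["extrinsics"].round(3).tolist(),c["dist"],c["camera_matrix"].tolist())
s=get_state();print(s,ctrl.finger_overhang)
E
```

```text
scene [[-0.401, -0.755, 0.519, 1.195], [0.916, -0.336, 0.219, 0.263], [0.009, 0.563, 0.826, 1.082], [0.0, 0.0, 0.0, 1.0]] [-0.13588321  0.          0.          0.          0.        ] [[463.01018654195383, 0.0, 278.0188903869937], [0.0, 463.01018654195383, 215.57104147671944], [0.0, 0.0, 1.0]]
side [[-0.995, 0.058, -0.083, 0.476], [-0.101, -0.656, 0.748, 0.797], [-0.011, 0.752, 0.659, 0.785], [0.0, 0.0, 0.0, 1.0]] [-0.19572074  0.          0.          0.          0.        ] [[509.1326205781265, 0.0, 270.0138300572163], [0.0, 509.1326205781265, 202.84946436981014], [0.0, 0.0, 1.0]]
{'time': 0.1, 'qpos': array([-1.42999952e+00,  2.87103339e-01,  1.57801776e+00,  3.96226322e-06,
        1.27859396e+00, -1.50037028e-01]), 'dq': array([-6.09267831e-05, -2.10356008e-03, -1.67893074e-03,  4.93294910e-04,
       -2.27866594e-04, -1.62372590e-03]), 'joint_efforts': array([ 9.29089001e-04, -4.07293832e+01, -2.93698955e+01, -1.30033768e-04,
        3.41380794e-03,  9.26115035e-06]), 'eef_pos': array([ 0.19348651, -0.64611747,  0.25507488]), 'tcp_rot': array([ 9.89445104e-01,  1.44904310e-01,  6.79939673e-06, -1.06118506e-03]), 'contact_force': array([-0.2977933 ,  0.69583308,  0.14161139]), 'wrist_torque': array([-0.01633422,  0.00074877, -0.00671168]), 'finger_force': 0.0, 'opening': 1.0021609123934228} 0.025
```

View pics/scene0.png

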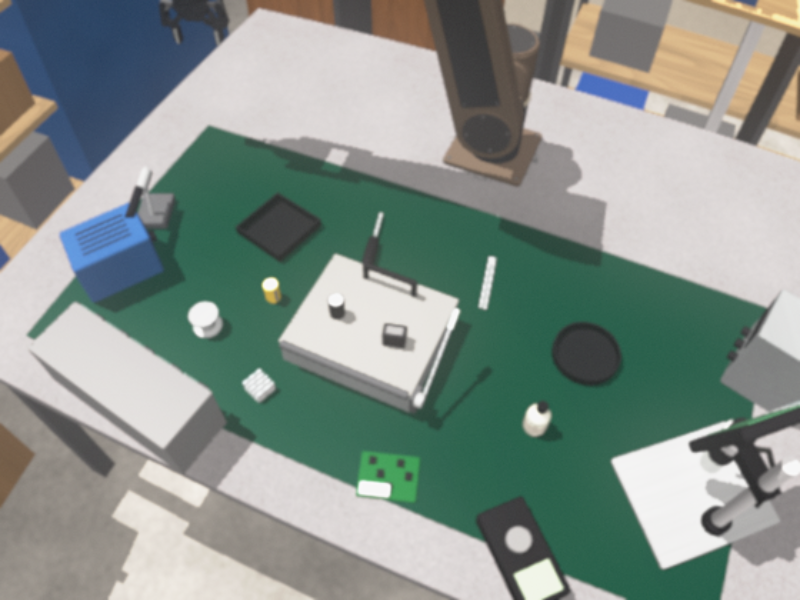

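View pics/side0.png

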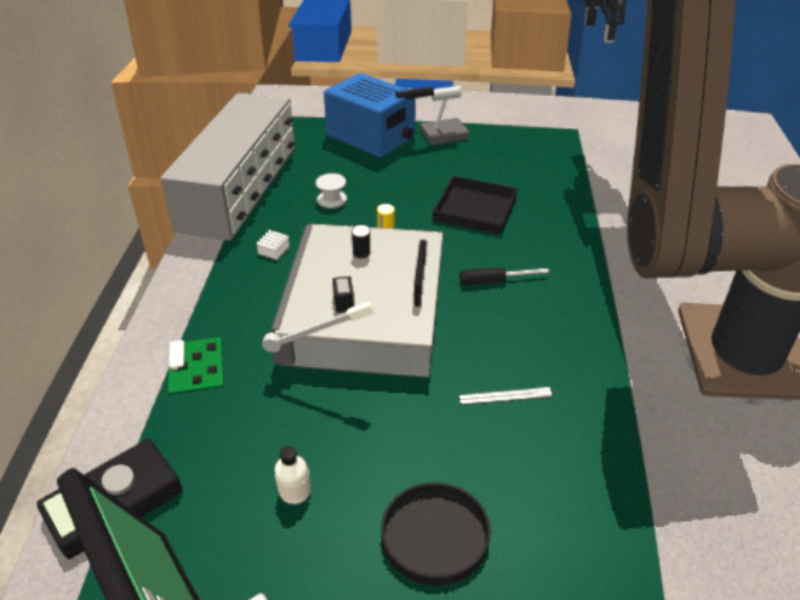

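The scene view (800x600) shows the cover centred near (370,325). On it, the black capacitor with a metal top is at (337,305) and the relay at (395,335). The handle is at (390,278), the pointer runs from (420,400) to (453,318), the tray is at (279,227) and the dish at (587,353).

Capacitor candidates: the black can on the cover at scene (337,305), and the yellow can on the bench at (271,290). The black one fits, because it has a bare metal top and stands on the cover.

```bash
cat > m.py <<'E'
from h import *
import pickle
cs=pickle.load(open("c.pkl","rb"))
c=cs["scene"]
P0={n:cloud(cs[n]) for n in cs}
def blob(mask,P,zl,zh,minpts=20):
    m=(mask&(P[...,2]>zl)&(P[...,2]<zh)).astype(np.uint8)
    n,l,st,ce=cv2.connectedComponentsWithStats(m)
    return [(l==i) for i in range(1,n) if st[i,4]>=minpts]
for n in cs:
    P=P0[n];f=cs[n]["frame"].astype(int);ok=cs[n]["depth"]>0
    box=ok&(abs(P[...,0]-.65)<.35)&(abs(P[...,1])<.45)
    print(n,"bench z",np.median(P[ok&(abs(P[...,2])<.01)][:,2]).round(4))
    for nm,zl,zh in(("cover",.058,.078),("top",.094,.125)):
        for b in blob(box,P,zl,zh,25 if nm=="top" else 1500):
            q=P[b]; r=cv2.minAreaRect(q[:,:2].astype(np.float32)*1000)
            uv=np.argwhere(b).mean(0)[::-1]
            print(nm,"uv800",(uv/.7).round(),"n",b.sum(),"mean",q.mean(0).round(4),"rect",np.round(r[0],1),np.round(r[1],1),round(r[2],1))
    dark=(f.max(2)<70)&(abs(f[...,1]-f[...,2])<15)&(abs(f[...,1]-f[...,0])<15)
    d=dark&ok&(P[...,2]<.035)&(P[...,0]>.3)&(P[...,0]<1)
    for b in blob(d,P,-.01,.035,600):
        q=P[b]; r=cv2.minAreaRect(q[:,:2].astype(np.float32)*1000)
        print("dark",(np.argwhere(b).mean(0)[::-1]/.7).round(),"n",b.sum(),np.round(r[0],1),np.round(r[1],1),round(r[2],1),"z",np.percentile(q[:,2],[5,50,95]).round(3))
a=cs["scene"]["frame"][165:265,170:340];b=cs["side"]["frame"][130:250,170:330]
cv2.imwrite("pics/crop1.png",np.vstack([cv2.resize(a,(510,300),interpolation=2),cv2.resize(b,(510,300),interpolation=2)]))
E
python3 m.py
```

```text
scene bench z 0.0008
cover uv800 [369. 328.] n 6967 mean [ 0.6165 -0.0356  0.0681] rect [607.4 -30.9] [284.2 238.4] 88.8
top uv800 [390. 274.] n 198 mean [ 0.5188 -0.0371  0.108 ] rect [518.3 -39.3] [111.7  14.4] 89.0
top uv800 [336. 302.] n 133 mean [ 0.6167 -0.0996  0.1086] rect [ 614.6 -101. ] [30.2 28.6] 16.1
top uv800 [140. 389.] n 4779 mean [ 0.9109 -0.3187  0.1189] rect [ 905.2 -332.7] [251.9 125.4] 81.2
top uv800 [395. 331.] n 183 mean [0.6263 0.0188 0.1017] rect [624.5  18.3] [30.7 42.1] 16.5
top uv800 [438. 356.] n 53 mean [0.6454 0.1079 0.1088] rect [645.3 107.6] [ 4.3 58.3] 89.3
dark [279. 226.] n 1500 [ 431.9 -339.5] [134.8 132.9] 75.8 z [0.001 0.006 0.023]
dark [586. 353.] n 1591 [472.2 346.9] [128.4 126.5] 24.2 z [0.001 0.005 0.022]
dark [507. 540.] n 717 [873.7 342.3] [145.7  84.5] 46.3 z [0.026 0.033 0.035]
side bench z 0.0018
cover uv800 [360. 288.] n 7458 mean [ 0.6055 -0.0211  0.0694] rect [608.9 -30.3] [288.9 234.1] 89.2
top uv800 [219. 155.] n 2822 mean [ 0.8997 -0.306   0.1173] rect [ 904.5 -330.8] [258.6 125.8] 80.9
top uv800 [361. 235.] n 171 mean [ 0.6124 -0.0958  0.1087] rect [613.1 -99.6] [29.5 28.2] 13.6
top uv800 [419. 266.] n 209 mean [ 0.5176 -0.0277  0.1094] rect [518.3 -38.3] [ 12.2 112.6] 0.6
top uv800 [343. 287.] n 229 mean [0.6235 0.0224 0.1026] rect [624.2  18.8] [28.1 46.2] 14.2
top uv800 [320. 326.] n 142 mean [0.6413 0.1106 0.11  ] rect [640.9 110.6] [ 6.5 69.8] 89.4
dark [475. 204.] n 1644 [ 430.6 -337.9] [142.4 131.1] 75.3 z [0.002 0.006 0.023]
dark [435. 529.] n 1565 [471.2 350. ] [128.5 126.9] 83.6 z [0.004 0.014 0.024]
```

View pics/crop1.png

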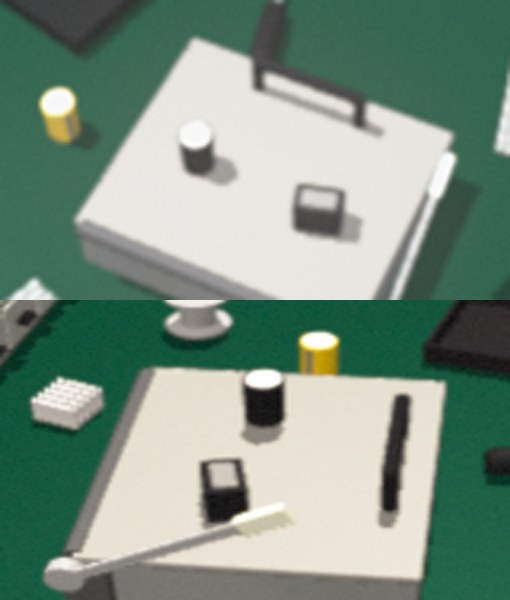

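The crop confirms it: the black can with the bare metal top stands on the cover, and the yellow one stands on the bench, so it is the look-alike. Next I measure the pointer angle from both views.

```bash
cat > p.py <<'E'
from h import *
import pickle,sys
cs=pickle.load(open("c.pkl","rb"))
for n in cs:
    P=cloud(cs[n]);ok=cs[n]["depth"]>0
    m=ok&(P[...,1]>.102)&(P[...,1]<.125)&(P[...,0]>.52)&(P[...,0]<.73)&(P[...,2]>.072)&(P[...,2]<.2)
    q=P[m]; L=cv2.fitLine(q[:,[0,2]].astype(np.float32),cv2.DIST_HUBER,0,1e-4,1e-4).ravel()
    # tip: white bright end pixels; ray onto plane y=.113
    print(n,m.sum(),"angle",np.arctan(-L[1]/L[0]).round(3),"yaw-slope",np.polyfit(q[:,0],q[:,1],1)[0].round(3),"y",np.median(q[:,1]).round(4),"minx",q[q[:,0].argmin()].round(4),"maxx",q[q[:,0].argmax()].round(4), "x.60+-:", [np.median(q[abs(q[:,0]-x)<.008][:,2]).round(4) for x in(.57,.6,.63,.66,.69)])
E
python3 p.py
```

```text
scene 186 angle 0.536 yaw-slope -0.023 y 0.108 minx [0.5729 0.1119 0.1475] maxx [0.7268 0.1075 0.0736] x.60+-: [np.float64(0.1522), np.float64(0.1407), np.float64(0.1187), np.float64(0.1006), np.float64(0.0844)]
side 468 angle 0.513 yaw-slope -0.028 y 0.1109 minx [0.5663 0.1062 0.1432] maxx [0.7252 0.1091 0.0731] x.60+-: [np.float64(0.1498), np.float64(0.1367), np.float64(0.1161), np.float64(0.0998), np.float64(0.0821)]
```

Call:
jog_arm:
  increments:
    - {"dx": 1, "dy": 1, "dz": 0, "az": 0.3, "gripper": 1}
    - {"dx": 1, "dy": 1, "dz": 0, "az": 0.3}
    - {"dx": 1, "dy": 1, "dz": 0, "az": 0.3}
    - {"dx": 1, "dy": 1, "dz": 0, "az": 0.3}
    - {"dx": 1, "dy": 1, "dz": 0, "az": 0.3}
    - {"dx": 1, "dy": 1, "dz": 0, "az": 0.3}

```text
$.increments[0]: bad value
```

Call:
jog_arm:
  increments:
    - {"dx": 1, "dy": 1, "dz": 0, "ax": 0, "ay": 0, "az": 0.3, "gripper": 1}
    - {"dx": 1, "dy": 1, "dz": 0, "ax": 0, "ay": 0, "az": 0.3, "gripper": 1}
    - {"dx": 1, "dy": 1, "dz": 0, "ax": 0, "ay": 0, "az": 0.3, "gripper": 1}
    - {"dx": 1, "dy": 1, "dz": 0, "ax": 0, "ay": 0, "az": 0.3, "gripper": 1}
    - {"dx": 1, "dy": 1, "dz": 0, "ax": 0, "ay": 0, "az": 0.3, "gripper": 1}
    - {"dx": 1, "dy": 1, "dz": 0, "ax": 0, "ay": 0, "az": 0.3, "gripper": 1}

```text
time: 0.7
eef_pos: [0.3133, -0.5269, 0.2562]
tcp_rot: [0.928, 0.372, -0.0, 0.0]
contact_force: [-0.3, -1.0, 0.2]
opening: 0.998
finger_force: 0.0
```

Call:
jog_arm:
  increments:
    - {"dx": 1, "dy": 1, "dz": 0, "ax": 0, "ay": 0, "az": 0.3, "gripper": 1}
    - {"dx": 1, "dy": 1, "dz": 0, "ax": 0, "ay": 0, "az": 0.3, "gripper": 1}
    - {"dx": 1, "dy": 1, "dz": 0, "ax": 0, "ay": 0, "az": 0.3, "gripper": 1}
    - {"dx": 1, "dy": 1, "dz": 0, "ax": 0, "ay": 0, "az": 0.3, "gripper": 1}
    - {"dx": 1, "dy": 1, "dz": 0, "ax": 0, "ay": 0, "az": 0.3, "gripper": 1}
    - {"dx": 1, "dy": 1, "dz": 0, "ax": 0, "ay": 0, "az": 0.3, "gripper": 1}

```text
time: 1.3
eef_pos: [0.4328, -0.408, 0.2562]
tcp_rot: [0.816, 0.578, -0.0, 0.0]
contact_force: [-0.7, 0.1, -0.4]
opening: 0.999
finger_force: 0.0
```

Call:
jog_arm:
  increments:
    - {"dx": 0.7, "dy": 1, "dz": 0, "ax": 0, "ay": 0, "az": 0.22, "gripper": 0.5}
    - {"dx": 0.7, "dy": 1, "dz": 0, "ax": 0, "ay": 0, "az": 0.22, "gripper": 0.5}
    - {"dx": 0.7, "dy": 1, "dz": 0, "ax": 0, "ay": 0, "az": 0.22, "gripper": 0.5}
    - {"dx": 0.7, "dy": 1, "dz": 0, "ax": 0, "ay": 0, "az": 0.22, "gripper": 0.5}
    - {"dx": 0.7, "dy": 1, "dz": 0, "ax": 0, "ay": 0, "az": 0.22, "gripper": 0.5}

```text
time: 1.8
eef_pos: [0.5172, -0.2879, 0.2562]
tcp_rot: [0.705, 0.71, -0.0, 0.0]
contact_force: [-0.6, -0.6, -0.5]
opening: 0.749
finger_force: 0.0
```

Call:
jog_arm:
  increments:
    - {"dx": 0.4, "dy": 1, "dz": 0, "ax": 0, "ay": 0, "az": 0, "gripper": 0.5}
    - {"dx": 0.4, "dy": 1, "dz": 0, "ax": 0, "ay": 0, "az": 0, "gripper": 0.5}
    - {"dx": 0.4, "dy": 1, "dz": 0, "ax": 0, "ay": 0, "az": 0, "gripper": 0.5}
    - {"dx": 0.4, "dy": 1, "dz": 0, "ax": 0, "ay": 0, "az": 0, "gripper": 0.5}
    - {"dx": 0.4, "dy": 1, "dz": 0, "ax": 0, "ay": 0, "az": 0, "gripper": 0.5}

```text
time: 2.3
eef_pos: [0.5651, -0.1687, 0.2563]
tcp_rot: [0.705, 0.709, -0.001, 0.0]
contact_force: [-0.5, -0.7, -0.3]
opening: 0.748
finger_force: 0.0
```

```bash
cat > w.py <<'E'
from h import *
import sys
c=cam("wrist");s=get_state();P=cloud(c);f=c["frame"]
print("tcp",s["eef_pos"].round(4),"yaw",2*np.arctan2(s["tcp_rot"][1],s["tcp_rot"][0]).round(3),"t",s["time"])
cv2.imwrite("pics/%s.png"%sys.argv[1],f)
ok=c["depth"]>.1
m=(ok&(P[...,2]>.092)&(P[...,2]<.13)).astype(np.uint8)
n,l,st,ce=cv2.connectedComponentsWithStats(m)
for i in range(1,n):
    if st[i,4]>200:
        q=P[l==i];r=cv2.minAreaRect(q[:,:2].astype(np.float32)*1000);print(ce[i].round(),st[i,4],np.round(r[0],1),np.round(r[1],1),round(r[2],1),q[:,2].max().round(4),np.median(q[:,2]).round(4))
E
python3 w.py w1
```

```text
tcp [ 0.565  -0.169   0.2563] yaw 1.576 t 2.35
[218.  59.] 1829 [516.9 -52.7] [87.8 12.2] 89.0 0.1127 0.1091
[334. 130.] 1065 [ 613.5 -103.5] [29.  29.4] 38.9 0.1142 0.1115
[545. 344.] 2637 [ 849.9 -314.8] [ 28.3 132.3] 5.1 0.1209 0.1082
```

View pics/w1.png

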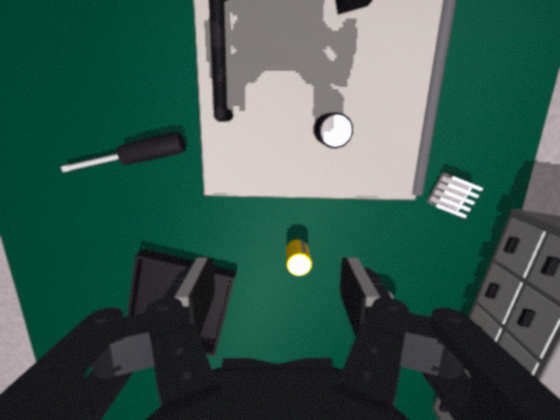

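The wrist view shows the capacitor top at (337,130), which measures (0.6135, -0.1035). That agrees with the scene view. The yellow decoy is at (298,263).

Call:
jog_arm:
  increments:
    - {"dx": 0.4, "dy": 0.55, "dz": 0, "ax": 0, "ay": 0, "az": 0, "gripper": 0.5}
    - {"dx": 0.4, "dy": 0.55, "dz": 0, "ax": 0, "ay": 0, "az": 0, "gripper": 0.5}
    - {"dx": 0.4, "dy": 0.55, "dz": -0.3, "ax": 0, "ay": 0, "az": 0, "gripper": 0.5}
    - {"dx": 0.4, "dy": 0.55, "dz": -0.6, "ax": 0, "ay": 0, "az": 0, "gripper": 0.5}
    - {"dx": 0.4, "dy": 0.55, "dz": -0.8, "ax": 0, "ay": 0, "az": 0, "gripper": 0.5}
    - {"dx": 0.4, "dy": 0.55, "dz": -1, "ax": 0, "ay": 0, "az": 0, "gripper": 0.5}

```text
time: 2.95
eef_pos: [0.6128, -0.1032, 0.1346]
tcp_rot: [0.705, 0.709, -0.001, -0.0]
contact_force: [-0.5, -0.5, 0.7]
opening: 0.75
finger_force: 0.0
```

Call:
jog_arm:
  increments:
    - {"dx": 0, "dy": 0, "dz": -0.13, "ax": 0, "ay": 0, "az": 0, "gripper": 0.5}
    - {"dx": 0, "dy": 0, "dz": -0.25, "ax": 0, "ay": 0, "az": 0, "gripper": 0.5}
    - {"dx": 0, "dy": 0, "dz": -0.25, "ax": 0, "ay": 0, "az": 0, "gripper": 0.5}
    - {"dx": 0, "dy": 0, "dz": -0.25, "ax": 0, "ay": 0, "az": 0, "gripper": -1}
    - {"dx": 0, "dy": 0, "dz": -0.25, "ax": 0, "ay": 0, "az": 0, "gripper": -1}
    - {"dx": 0, "dy": 0, "dz": -0.25, "ax": 0, "ay": 0, "az": 0, "gripper": -1}
    - {"dx": 0, "dy": 0, "dz": -0.25, "ax": 0, "ay": 0, "az": 0, "gripper": -1}
    - {"dx": 0, "dy": 0, "dz": -0.25, "ax": 0, "ay": 0, "az": 0, "gripper": -1}
    - {"dx": 0, "dy": 0, "dz": -0.25, "ax": 0, "ay": 0, "az": 0, "gripper": -1}
  force: 35

```text
time: 3.85
eef_pos: [0.6146, -0.101, 0.1081]
tcp_rot: [0.704, 0.71, 0.001, 0.001]
contact_force: [-1.3, -1.1, 5.6]
opening: 0.342
finger_force: 34.8
```

Call:
jog_arm:
  increments:
    - {"dx": 0, "dy": 0, "dz": 0.2, "ax": 0, "ay": 0, "az": 0, "gripper": -1}
    - {"dx": 0, "dy": 0, "dz": 0.4, "ax": 0, "ay": 0, "az": 0, "gripper": -1}
    - {"dx": 0, "dy": 0, "dz": 0.6, "ax": 0, "ay": 0, "az": 0, "gripper": -1}
    - {"dx": 0, "dy": 0, "dz": 0.8, "ax": 0, "ay": 0, "az": 0, "gripper": -1}
    - {"dx": 0, "dy": 0, "dz": 1, "ax": 0, "ay": 0, "az": 0, "gripper": -1}

```text
time: 4.35
eef_pos: [0.6131, -0.1002, 0.2265]
tcp_rot: [0.704, 0.71, -0.0, -0.001]
contact_force: [-0.0, -0.6, -0.1]
opening: 0.339
finger_force: 34.7
```

Call:
jog_arm:
  increments:
    - {"dx": -0.2, "dy": 0.1, "dz": 0.2, "ax": 0, "ay": 0, "az": 0, "gripper": -1}
    - {"dx": -0.4, "dy": 0.3, "dz": 0.4, "ax": 0, "ay": 0, "az": 0, "gripper": -1}
    - {"dx": -0.6, "dy": 0.6, "dz": 0.5, "ax": 0, "ay": 0, "az": 0, "gripper": -1}
    - {"dx": -0.6, "dy": 0.9, "dz": 0.5, "ax": 0, "ay": 0, "az": 0, "gripper": -1}
    - {"dx": -0.6, "dy": 1, "dz": 0.5, "ax": 0, "ay": 0, "az": 0, "gripper": -1}

```text
time: 4.85
eef_pos: [0.5407, 0.022, 0.2867]
tcp_rot: [0.703, 0.711, 0.001, -0.0]
contact_force: [0.1, -0.4, -0.7]
opening: 0.337
finger_force: 34.8
```

Call:
jog_arm:
  increments:
    - {"dx": 0, "dy": 0.3, "dz": 0, "ax": 0, "ay": 0, "az": 0, "gripper": -1}
    - {"dx": 0, "dy": 0.6, "dz": 0, "ax": 0, "ay": 0, "az": 0, "gripper": -1}
    - {"dx": 0, "dy": 0.9, "dz": 0, "ax": 0, "ay": 0, "az": 0, "gripper": -1}
    - {"dx": 0, "dy": 1, "dz": 0, "ax": 0, "ay": 0, "az": 0, "gripper": -1}

```text
time: 5.25
eef_pos: [0.5412, 0.1416, 0.2853]
tcp_rot: [0.703, 0.711, -0.0, -0.001]
contact_force: [-0.5, -0.9, -0.7]
opening: 0.336
finger_force: 34.8
```

Call:
jog_arm:
  increments:
    - {"dx": -0.1, "dy": 0.3, "dz": 0, "ax": 0, "ay": 0, "az": 0, "gripper": -1}
    - {"dx": -0.3, "dy": 0.6, "dz": 0, "ax": 0, "ay": 0, "az": 0, "gripper": -1}
    - {"dx": -0.5, "dy": 0.9, "dz": 0, "ax": 0, "ay": 0, "az": 0, "gripper": -1}
    - {"dx": -0.6, "dy": 1, "dz": 0, "ax": 0, "ay": 0, "az": 0, "gripper": -1}

```text
time: 5.65
eef_pos: [0.4681, 0.261, 0.2855]
tcp_rot: [0.703, 0.711, -0.001, -0.0]
contact_force: [0.5, -0.9, -0.3]
opening: 0.337
finger_force: 34.8
```

Call:
jog_arm:
  increments:
    - {"dx": 0, "dy": 0.3, "dz": 0, "ax": 0, "ay": 0, "az": 0, "gripper": -1}
    - {"dx": 0, "dy": 0.6, "dz": 0, "ax": 0, "ay": 0, "az": 0, "gripper": -1}
    - {"dx": 0, "dy": 0.75, "dz": -0.3, "ax": 0, "ay": 0, "az": 0, "gripper": -1}
    - {"dx": 0, "dy": 0.75, "dz": -0.6, "ax": 0, "ay": 0, "az": 0, "gripper": -1}
    - {"dx": 0, "dy": 0.75, "dz": -0.9, "ax": 0, "ay": 0, "az": 0, "gripper": -1}
    - {"dx": 0, "dy": 0.75, "dz": -1, "ax": 0, "ay": 0, "az": 0, "gripper": -1}
    - {"dx": 0, "dy": 0.75, "dz": -1, "ax": 0, "ay": 0, "az": 0, "gripper": -1}

```text
time: 6.35
eef_pos: [0.4688, 0.3479, 0.1636]
tcp_rot: [0.705, 0.71, -0.003, -0.001]
contact_force: [-0.1, 0.3, -0.5]
opening: 0.334
finger_force: 34.8
```

Call:
jog_arm:
  increments:
    - {"dx": 0, "dy": 0, "dz": -0.3, "ax": 0, "ay": 0, "az": 0, "gripper": -1}
    - {"dx": 0, "dy": 0, "dz": -0.6, "ax": 0, "ay": 0, "az": 0, "gripper": -1}
    - {"dx": 0, "dy": 0, "dz": -0.8, "ax": 0, "ay": 0, "az": 0, "gripper": -1}
    - {"dx": 0, "dy": 0, "dz": -0.9, "ax": 0, "ay": 0, "az": 0, "gripper": -1}
    - {"dx": 0, "dy": 0, "dz": -0.93, "ax": 0, "ay": 0, "az": 0, "gripper": -1}
    - {"dx": 0, "dy": 0, "dz": -0.95, "ax": 0, "ay": 0, "az": 0, "gripper": -1}
    - {"dx": 0, "dy": 0, "dz": -0.95, "ax": 0, "ay": 0, "az": 0, "gripper": -1}

```text
time: 7.05
eef_pos: [0.4709, 0.3499, 0.0541]
tcp_rot: [0.704, 0.71, 0.001, 0.001]
contact_force: [0.1, -0.2, -0.5]
opening: 0.339
finger_force: 34.8
```

Call:
jog_arm:
  increments:
    - {"dx": 0, "dy": 0, "dz": -0.01, "ax": 0, "ay": 0, "az": 0, "gripper": -1}
    - {"dx": 0, "dy": 0, "dz": -0.03, "ax": 0, "ay": 0, "az": 0, "gripper": -1}
    - {"dx": 0, "dy": 0, "dz": -0.03, "ax": 0, "ay": 0, "az": 0, "gripper": -1}

```text
time: 7.35
eef_pos: [0.4696, 0.3494, 0.0489]
tcp_rot: [0.704, 0.71, 0.0, 0.0]
contact_force: [-0.7, 0.0, -0.3]
opening: 0.339
finger_force: 34.8
```

Run:
```python
from h import *
c=cam("side");cv2.imwrite("pics/s2.png",cv2.resize(c["frame"][280:420,210:400],(760,560),interpolation=2))
```

```text
(no output)
```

View pics/s2.png

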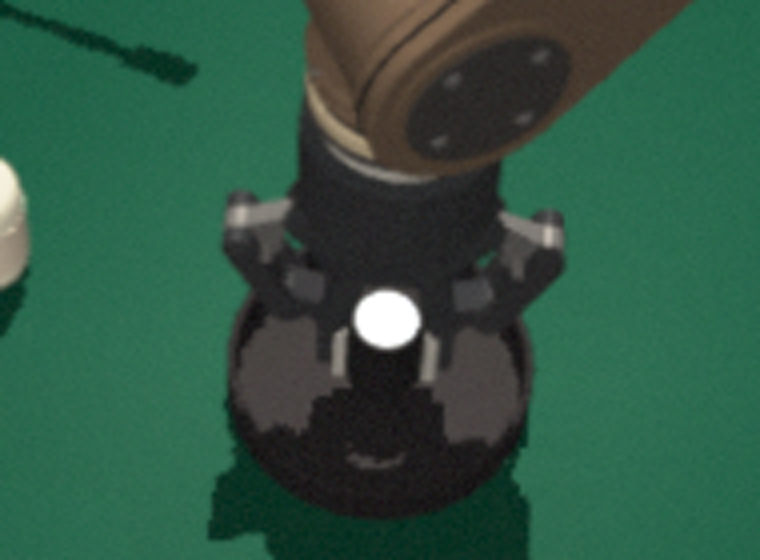

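The crop shows the capacitor upright between the pads at (385,320), inside the dish. I lower it in small steps until it touches.

Call:
jog_arm:
  increments:
    - {"dx": 0, "dy": 0, "dz": -0.01, "ax": 0, "ay": 0, "az": 0, "gripper": -1}
    - {"dx": 0, "dy": 0, "dz": -0.02, "ax": 0, "ay": 0, "az": 0, "gripper": -1}
    - {"dx": 0, "dy": 0, "dz": -0.02, "ax": 0, "ay": 0, "az": 0, "gripper": -1}

```text
time: 7.7
eef_pos: [0.4694, 0.3493, 0.046]
tcp_rot: [0.704, 0.71, -0.0, -0.0]
contact_force: [-0.0, -0.1, -0.5]
opening: 0.34
finger_force: 34.8
```

Call:
jog_arm:
  increments:
    - {"dx": 0, "dy": 0, "dz": -0.01, "ax": 0, "ay": 0, "az": 0, "gripper": -1}
    - {"dx": 0, "dy": 0, "dz": -0.02, "ax": 0, "ay": 0, "az": 0, "gripper": -1}
    - {"dx": 0, "dy": 0, "dz": -0.02, "ax": 0, "ay": 0, "az": 0, "gripper": -1}

```text
time: 8.0
eef_pos: [0.4697, 0.3494, 0.0444]
tcp_rot: [0.704, 0.71, -0.0, -0.0]
contact_force: [-1.9, -0.7, 3.5]
opening: 0.336
finger_force: 35.1
```

Call:
jog_arm:
  increments:
    - {"dx": 0, "dy": 0, "dz": 0, "ax": 0, "ay": 0, "az": 0, "gripper": 0.1}
    - {"dx": 0, "dy": 0, "dz": 0, "ax": 0, "ay": 0, "az": 0, "gripper": 0.1}
    - {"dx": 0, "dy": 0, "dz": 0, "ax": 0, "ay": 0, "az": 0, "gripper": 0.1}
    - {"dx": 0, "dy": 0, "dz": 0.15, "ax": 0, "ay": 0, "az": 0, "gripper": 0.1}
    - {"dx": 0, "dy": 0, "dz": 0.3, "ax": 0, "ay": 0, "az": 0, "gripper": 0.1}
    - {"dx": 0, "dy": 0, "dz": 0.5, "ax": 0, "ay": 0, "az": 0, "gripper": 0.1}
    - {"dx": 0, "dy": 0, "dz": 0.75, "ax": 0, "ay": 0, "az": 0, "gripper": 0.1}
    - {"dx": 0, "dy": 0, "dz": 1, "ax": 0, "ay": 0, "az": 0, "gripper": 0.1}

```text
time: 8.8
eef_pos: [0.4692, 0.3492, 0.1645]
tcp_rot: [0.704, 0.71, -0.0, -0.0]
contact_force: [0.2, 0.6, -0.8]
opening: 0.548
finger_force: 0.0
```

Call:
jog_arm:
  increments:
    - {"dx": 0, "dy": 0, "dz": 0.4, "ax": 0, "ay": 0, "az": 0, "gripper": 0.5}
    - {"dx": 0, "dy": 0, "dz": 0.8, "ax": 0, "ay": 0, "az": 0, "gripper": 0.5}
    - {"dx": 0.2, "dy": -0.3, "dz": 1, "ax": 0, "ay": 0, "az": 0, "gripper": 0.5}
    - {"dx": 0.4, "dy": -0.6, "dz": 1, "ax": 0, "ay": 0, "az": 0, "gripper": 0.5}
    - {"dx": 0.4, "dy": -1, "dz": 1, "ax": 0, "ay": 0, "az": 0, "gripper": 0.5}
    - {"dx": 0.4, "dy": -1, "dz": 1, "ax": 0, "ay": 0, "az": 0, "gripper": 0.5}

```text
time: 9.4
eef_pos: [0.5183, 0.2251, 0.2838]
tcp_rot: [0.706, 0.708, -0.001, 0.001]
contact_force: [-0.2, 0.7, 0.1]
opening: 0.751
finger_force: 0.0
```

```bash
python3 - <<'E'
from h import *
for n in("side","scene"):
    c=cam(n);P=cloud(c);m=(c["depth"]>0)&(np.hypot(P[...,0]-.4715,P[...,1]-.348)<.055)&(P[...,2]>.04)&(P[...,2]<.06)
    q=P[m];print(n,m.sum(),q.mean(0).round(4) if m.sum() else "",q[:,:2].ptp(0) if m.sum() and hasattr(q,'ptp') else np.ptp(q,0).round(3))
E
python3 w.py w2 | head -1
```

```text
side 267 [0.4699 0.3508 0.0486] [0.028 0.03  0.013]
scene 101 [0.4725 0.3478 0.0478] [0.032 0.03  0.015]
tcp [0.5175 0.2293 0.2838] yaw 1.578 t 9.55
```

Call:
jog_arm:
  increments:
    - {"dx": 0.2, "dy": -0.3, "dz": 0, "ax": 0, "ay": 0, "az": 0.09, "gripper": 0.5}
    - {"dx": 0.4, "dy": -0.6, "dz": 0, "ax": 0, "ay": 0, "az": 0.17, "gripper": 0.5}
    - {"dx": 0.6, "dy": -0.9, "dz": 0, "ax": 0, "ay": 0, "az": 0.17, "gripper": 0.5}
    - {"dx": 0.75, "dy": -1, "dz": 0, "ax": 0, "ay": 0, "az": 0.17, "gripper": 0.5}
    - {"dx": 0.75, "dy": -1, "dz": 0, "ax": 0, "ay": 0, "az": 0.17, "gripper": 0.5}

```text
time: 10.05
eef_pos: [0.6091, 0.1087, 0.2834]
tcp_rot: [0.604, 0.797, -0.0, 0.0]
contact_force: [-0.1, 0.6, 0.0]
opening: 0.75
finger_force: 0.0
```

Call:
jog_arm:
  increments:
    - {"dx": 0, "dy": -0.3, "dz": 0, "ax": 0, "ay": 0, "az": 0, "gripper": 0.5}
    - {"dx": 0, "dy": -0.6, "dz": 0, "ax": 0, "ay": 0, "az": 0, "gripper": 0.5}
    - {"dx": 0, "dy": -0.9, "dz": 0, "ax": 0, "ay": 0, "az": 0, "gripper": 0.5}
    - {"dx": 0, "dy": -1, "dz": 0, "ax": 0, "ay": 0, "az": 0, "gripper": 0.5}
    - {"dx": 0, "dy": -1, "dz": 0, "ax": 0, "ay": 0, "az": 0, "gripper": 0.5}

```text
time: 10.55
eef_pos: [0.6073, -0.0103, 0.2837]
tcp_rot: [0.604, 0.797, 0.0, -0.0]
contact_force: [0.5, 0.1, 0.7]
opening: 0.751
finger_force: 0.0
```

```bash
python3 w.py w3
```

```text
tcp [ 0.6073 -0.0093  0.2838] yaw 1.846 t 10.6
[346.  83.] 443 [640.4 108. ] [ 4.4 73.9] 89.5 0.13 0.1134
[184. 196.] 1302 [517.1 -40.1] [110.3  12.1] 89.2 0.1119 0.1087
[300. 173.] 1174 [624.7  16.6] [28.1 42. ] 14.4 0.104 0.1012
[428. 407.] 923 [ 861.9 -229. ] [52.2 30.2] 47.7 0.1207 0.109
```

Call:
jog_arm:
  increments:
    - {"dx": 0.14, "dy": 0.23, "dz": -0.1, "ax": 0, "ay": 0, "az": 0, "gripper": 0.5}
    - {"dx": 0.14, "dy": 0.23, "dz": -0.4, "ax": 0, "ay": 0, "az": 0, "gripper": 0.5}
    - {"dx": 0.14, "dy": 0.23, "dz": -0.7, "ax": 0, "ay": 0, "az": 0, "gripper": 0.5}
    - {"dx": 0.14, "dy": 0.23, "dz": -1, "ax": 0, "ay": 0, "az": 0, "gripper": 0.5}
    - {"dx": 0.14, "dy": 0.23, "dz": -1, "ax": 0, "ay": 0, "az": 0, "gripper": 0.5}

```text
time: 11.1
eef_pos: [0.6202, 0.02, 0.1573]
tcp_rot: [0.602, 0.798, -0.003, -0.006]
contact_force: [-0.2, 1.2, -0.6]
opening: 0.75
finger_force: 0.0
```

Call:
jog_arm:
  increments:
    - {"dx": 0, "dy": 0, "dz": -0.2, "ax": 0, "ay": 0, "az": 0, "gripper": 0.5}
    - {"dx": 0, "dy": 0, "dz": -0.4, "ax": 0, "ay": 0, "az": 0, "gripper": 0.5}
    - {"dx": 0, "dy": 0, "dz": -0.52, "ax": 0, "ay": 0, "az": 0, "gripper": 0.5}
    - {"dx": 0, "dy": 0, "dz": -0.52, "ax": 0, "ay": 0, "az": 0, "gripper": 0.5}
    - {"dx": 0, "dy": 0, "dz": -0.52, "ax": 0, "ay": 0, "az": 0, "gripper": -1}
    - {"dx": 0, "dy": 0, "dz": -0.52, "ax": 0, "ay": 0, "az": 0, "gripper": -1}
    - {"dx": 0, "dy": 0, "dz": -0.52, "ax": 0, "ay": 0, "az": 0, "gripper": -1}
    - {"dx": 0, "dy": 0, "dz": -0.52, "ax": 0, "ay": 0, "az": 0, "gripper": -1}
    - {"dx": 0, "dy": 0, "dz": -0.52, "ax": 0, "ay": 0, "az": 0, "gripper": -1}
    - {"dx": 0, "dy": 0, "dz": -0.52, "ax": 0, "ay": 0, "az": 0, "gripper": -1}

```text
time: 12.1
eef_pos: [0.6255, 0.0169, 0.1036]
tcp_rot: [0.604, 0.797, 0.001, 0.001]
contact_force: [-0.5, 0.5, 6.3]
opening: 0.321
finger_force: 37.7
```

Call:
jog_arm:
  increments:
    - {"dx": 0, "dy": 0, "dz": 0.2, "ax": 0, "ay": 0, "az": 0, "gripper": -1}
    - {"dx": 0, "dy": 0, "dz": 0.4, "ax": 0, "ay": 0, "az": 0, "gripper": -1}
    - {"dx": 0, "dy": 0, "dz": 0.7, "ax": 0, "ay": 0, "az": 0, "gripper": -1}
    - {"dx": 0, "dy": 0, "dz": 1, "ax": 0, "ay": 0, "az": 0, "gripper": -1}
    - {"dx": 0, "dy": 0, "dz": 1, "ax": 0, "ay": 0, "az": 0, "gripper": -1}

```text
time: 12.6
eef_pos: [0.6274, 0.0165, 0.2284]
tcp_rot: [0.603, 0.797, 0.003, 0.005]
contact_force: [0.7, 0.2, -0.1]
opening: 0.321
finger_force: 36.9
```

Call:
jog_arm:
  increments:
    - {"dx": -0.1, "dy": -0.3, "dz": 0.1, "ax": 0, "ay": 0, "az": 0, "gripper": -1}
    - {"dx": -0.3, "dy": -0.6, "dz": 0.2, "ax": 0, "ay": 0, "az": 0, "gripper": -1}
    - {"dx": -0.5, "dy": -0.9, "dz": 0.2, "ax": 0, "ay": 0, "az": 0, "gripper": -1}
    - {"dx": -0.5, "dy": -1, "dz": 0.2, "ax": 0, "ay": 0, "az": 0, "gripper": -1}

```text
time: 13.0
eef_pos: [0.562, -0.1054, 0.2445]
tcp_rot: [0.605, 0.796, -0.001, -0.001]
contact_force: [-0.4, 0.4, -1.3]
opening: 0.32
finger_force: 36.9
```

Call:
jog_arm:
  increments:
    - {"dx": -0.1, "dy": -0.3, "dz": 0, "ax": 0, "ay": 0, "az": 0, "gripper": -1}
    - {"dx": -0.3, "dy": -0.6, "dz": 0, "ax": 0, "ay": 0, "az": 0, "gripper": -1}
    - {"dx": -0.5, "dy": -0.9, "dz": 0, "ax": 0, "ay": 0, "az": 0, "gripper": -1}
    - {"dx": -0.5, "dy": -1, "dz": 0, "ax": 0, "ay": 0, "az": 0, "gripper": -1}

```text
time: 13.4
eef_pos: [0.5023, -0.2252, 0.2442]
tcp_rot: [0.605, 0.796, -0.0, -0.001]
contact_force: [0.0, 1.3, -1.3]
opening: 0.323
finger_force: 36.9
```

Call:
jog_arm:
  increments:
    - {"dx": -0.2, "dy": -0.3, "dz": 0, "ax": 0, "ay": 0, "az": 0, "gripper": -1}
    - {"dx": -0.4, "dy": -0.6, "dz": 0, "ax": 0, "ay": 0, "az": 0, "gripper": -1}
    - {"dx": -0.6, "dy": -0.9, "dz": -0.1, "ax": 0, "ay": 0, "az": 0, "gripper": -1}
    - {"dx": -0.62, "dy": -0.97, "dz": -0.4, "ax": 0, "ay": 0, "az": 0, "gripper": -1}
    - {"dx": -0.62, "dy": -0.97, "dz": -0.7, "ax": 0, "ay": 0, "az": 0, "gripper": -1}
    - {"dx": -0.62, "dy": -0.97, "dz": -1, "ax": 0, "ay": 0, "az": 0, "gripper": -1}
    - {"dx": -0.62, "dy": -0.97, "dz": -1, "ax": 0, "ay": 0, "az": 0, "gripper": -1}

```text
time: 14.1
eef_pos: [0.4274, -0.3358, 0.1188]
tcp_rot: [0.604, 0.797, 0.002, -0.007]
contact_force: [-0.1, -0.4, -1.3]
opening: 0.32
finger_force: 36.8
```

Call:
jog_arm:
  increments:
    - {"dx": 0, "dy": 0, "dz": -0.2, "ax": 0, "ay": 0, "az": 0, "gripper": -1}
    - {"dx": 0, "dy": 0, "dz": -0.4, "ax": 0, "ay": 0, "az": 0, "gripper": -1}
    - {"dx": 0, "dy": 0, "dz": -0.55, "ax": 0, "ay": 0, "az": 0, "gripper": -1}
    - {"dx": 0, "dy": 0, "dz": -0.62, "ax": 0, "ay": 0, "az": 0, "gripper": -1}
    - {"dx": 0, "dy": 0, "dz": -0.62, "ax": 0, "ay": 0, "az": 0, "gripper": -1}
    - {"dx": 0, "dy": 0, "dz": -0.62, "ax": 0, "ay": 0, "az": 0, "gripper": -1}

```text
time: 14.7
eef_pos: [0.4309, -0.3401, 0.0525]
tcp_rot: [0.603, 0.797, -0.0, 0.001]
contact_force: [-0.2, -0.2, -0.6]
opening: 0.316
finger_force: 36.9
```

Call:
jog_arm:
  increments:
    - {"dx": 0, "dy": 0, "dz": -0.04, "ax": 0, "ay": 0, "az": 0, "gripper": -1}
    - {"dx": 0, "dy": 0, "dz": -0.07, "ax": 0, "ay": 0, "az": 0, "gripper": -1}
    - {"dx": 0, "dy": 0, "dz": -0.07, "ax": 0, "ay": 0, "az": 0, "gripper": -1}

```text
time: 15.0
eef_pos: [0.4298, -0.3393, 0.0426]
tcp_rot: [0.603, 0.797, 0.0, -0.0]
contact_force: [0.1, 0.1, -0.7]
opening: 0.318
finger_force: 36.9
```

Call:
jog_arm:
  increments:
    - {"dx": 0, "dy": 0, "dz": -0.01, "ax": 0, "ay": 0, "az": 0, "gripper": -1}
    - {"dx": 0, "dy": 0, "dz": -0.02, "ax": 0, "ay": 0, "az": 0, "gripper": -1}
    - {"dx": 0, "dy": 0, "dz": -0.02, "ax": 0, "ay": 0, "az": 0, "gripper": -1}

```text
time: 15.3
eef_pos: [0.4299, -0.3394, 0.0402]
tcp_rot: [0.603, 0.797, 0.0, -0.0]
contact_force: [-0.4, 0.1, -1.5]
opening: 0.32
finger_force: 36.9
```

Call:
jog_arm:
  increments:
    - {"dx": 0, "dy": 0, "dz": -0.01, "ax": 0, "ay": 0, "az": 0, "gripper": -1}
    - {"dx": 0, "dy": 0, "dz": -0.01, "ax": 0, "ay": 0, "az": 0, "gripper": -1}

```text
time: 15.5
eef_pos: [0.43, -0.3395, 0.0399]
tcp_rot: [0.603, 0.797, -0.0, -0.0]
contact_force: [-1.3, 2.5, 5.0]
opening: 0.317
finger_force: 37.5
```

Contact is felt, so I release, retreat and check.

Call:
jog_arm:
  increments:
    - {"dx": 0, "dy": 0, "dz": 0, "ax": 0, "ay": 0, "az": 0, "gripper": 0.1}
    - {"dx": 0, "dy": 0, "dz": 0, "ax": 0, "ay": 0, "az": 0, "gripper": 0.1}
    - {"dx": 0, "dy": 0, "dz": 0, "ax": 0, "ay": 0, "az": 0, "gripper": 0.1}
    - {"dx": 0, "dy": 0, "dz": 0.15, "ax": 0, "ay": 0, "az": 0, "gripper": 0.1}
    - {"dx": 0, "dy": 0, "dz": 0.3, "ax": 0, "ay": 0, "az": 0, "gripper": 0.1}
    - {"dx": 0, "dy": 0, "dz": 0.5, "ax": 0, "ay": 0, "az": 0, "gripper": 0.1}
    - {"dx": 0, "dy": 0, "dz": 0.75, "ax": 0, "ay": 0, "az": 0, "gripper": 0.1}
    - {"dx": 0, "dy": 0, "dz": 1, "ax": 0, "ay": 0, "az": 0, "gripper": 0.1}

```text
time: 16.3
eef_pos: [0.4297, -0.3392, 0.1597]
tcp_rot: [0.603, 0.797, 0.0, -0.0]
contact_force: [-0.1, -0.5, 0.0]
opening: 0.55
finger_force: 0.0
```

Call:
jog_arm:
  increments:
    - {"dx": 0, "dy": 0.1, "dz": 0.3, "ax": 0, "ay": 0, "az": -0.09, "gripper": 0.1}
    - {"dx": 0.1, "dy": 0.3, "dz": 0.6, "ax": 0, "ay": 0, "az": -0.17, "gripper": 0.1}
    - {"dx": 0.2, "dy": 0.6, "dz": 0.8, "ax": 0, "ay": 0, "az": -0.17, "gripper": 0.1}
    - {"dx": 0.4, "dy": 0.9, "dz": 0.8, "ax": 0, "ay": 0, "az": -0.17, "gripper": 0.1}
    - {"dx": 0.5, "dy": 1, "dz": 0.8, "ax": 0, "ay": 0, "az": -0.17, "gripper": 0.1}

```text
time: 16.8
eef_pos: [0.4914, -0.2171, 0.2567]
tcp_rot: [0.703, 0.711, 0.001, 0.001]
contact_force: [-0.1, -0.7, -0.2]
opening: 0.552
finger_force: 0.0
```

Call:
jog_arm:
  increments:
    - {"dx": 0.1, "dy": 0.3, "dz": 0, "ax": 0, "ay": 0, "az": 0, "gripper": 0.1}
    - {"dx": 0.1, "dy": 0.6, "dz": 0, "ax": 0, "ay": 0, "az": 0, "gripper": 0.1}
    - {"dx": 0.2, "dy": 0.9, "dz": 0, "ax": 0, "ay": 0, "az": 0, "gripper": 0.1}
    - {"dx": 0.22, "dy": 1, "dz": 0, "ax": 0, "ay": 0, "az": 0, "gripper": 0.1}
    - {"dx": 0.22, "dy": 1, "dz": 0, "ax": 0, "ay": 0, "az": 0, "gripper": 0.1}

```text
time: 17.3
eef_pos: [0.5165, -0.0982, 0.2549]
tcp_rot: [0.703, 0.711, -0.0, -0.0]
contact_force: [0.9, -0.5, -0.2]
opening: 0.55
finger_force: 0.0
```

```bash
python3 - <<'E'
from h import *
for n in("side","scene"):
    c=cam(n);P=cloud(c);m=(c["depth"]>0)&(np.hypot(P[...,0]-.431,P[...,1]+.339)<.055)&(P[...,2]>.033)&(P[...,2]<.06)
    q=P[m];print(n,m.sum(),q.mean(0).round(4), np.ptp(q,0).round(3))
E
python3 w.py w4
```

```text
side 115 [ 0.4312 -0.3334  0.0384] [0.035 0.046 0.009]
scene 105 [ 0.4327 -0.3381  0.0373] [0.038 0.048 0.01 ]
tcp [ 0.5162 -0.1005  0.2551] yaw 1.578 t 17.45
[278. 132.] 1809 [517.  -40.8] [109.4  12. ] 89.2 0.1124 0.109
```

The relay stands upright in the tray with its top at about 0.038. Next is the handle.

Call:
jog_arm:
  increments:
    - {"dx": 0.01, "dy": 0.3, "dz": 0, "ax": 0, "ay": 0, "az": -0.01, "gripper": 0.1}
    - {"dx": 0.01, "dy": 0.5, "dz": -0.1, "ax": 0, "ay": 0, "az": -0.01, "gripper": 0.1}
    - {"dx": 0.01, "dy": 0.5, "dz": -0.4, "ax": 0, "ay": 0, "az": -0.01, "gripper": 0.1}
    - {"dx": 0.01, "dy": 0.5, "dz": -0.7, "ax": 0, "ay": 0, "az": -0.01, "gripper": 0.1}
    - {"dx": 0.01, "dy": 0.5, "dz": -0.9, "ax": 0, "ay": 0, "az": -0.01, "gripper": 0.1}
    - {"dx": 0.01, "dy": 0.5, "dz": -1, "ax": 0, "ay": 0, "az": -0.01, "gripper": 0.1}

```text
time: 18.05
eef_pos: [0.516, -0.0404, 0.1323]
tcp_rot: [0.71, 0.704, -0.001, -0.002]
contact_force: [-0.3, -0.1, 0.7]
opening: 0.549
finger_force: 0.0
```

Call:
jog_arm:
  increments:
    - {"dx": 0, "dy": 0, "dz": -0.1, "ax": 0, "ay": 0, "az": 0, "gripper": 0.1}
    - {"dx": 0, "dy": 0, "dz": -0.2, "ax": 0, "ay": 0, "az": 0, "gripper": 0.1}
    - {"dx": 0, "dy": 0, "dz": -0.2, "ax": 0, "ay": 0, "az": 0, "gripper": 0.1}
    - {"dx": 0, "dy": 0, "dz": -0.2, "ax": 0, "ay": 0, "az": 0, "gripper": -1}
    - {"dx": 0, "dy": 0, "dz": -0.2, "ax": 0, "ay": 0, "az": 0, "gripper": -1}
    - {"dx": 0, "dy": 0, "dz": -0.2, "ax": 0, "ay": 0, "az": 0, "gripper": -1}
    - {"dx": 0, "dy": 0, "dz": -0.2, "ax": 0, "ay": 0, "az": 0, "gripper": -1}
    - {"dx": 0, "dy": 0, "dz": -0.2, "ax": 0, "ay": 0, "az": 0, "gripper": -1}
    - {"dx": 0, "dy": 0, "dz": -0.2, "ax": 0, "ay": 0, "az": 0, "gripper": -1}
  force: 70

```text
time: 18.95
eef_pos: [0.5171, -0.0396, 0.112]
tcp_rot: [0.71, 0.705, -0.001, -0.0]
contact_force: [-5.3, -0.8, 5.3]
opening: 0.113
finger_force: 68.2
```

Call:
jog_arm:
  increments:
    - {"dx": 0.024, "dy": 0, "dz": 0.08, "ax": 0, "ay": 0.032, "az": 0, "gripper": -1}
    - {"dx": 0.051, "dy": 0, "dz": 0.16, "ax": 0, "ay": 0.064, "az": 0, "gripper": -1}
    - {"dx": 0.083, "dy": 0, "dz": 0.238, "ax": 0, "ay": 0.096, "az": 0, "gripper": -1}
    - {"dx": 0.117, "dy": 0, "dz": 0.314, "ax": 0, "ay": 0.127, "az": 0, "gripper": -1}
    - {"dx": 0.156, "dy": 0, "dz": 0.388, "ax": 0, "ay": 0.16, "az": 0, "gripper": -1}
    - {"dx": 0.198, "dy": 0, "dz": 0.461, "ax": 0, "ay": 0.191, "az": 0, "gripper": -1}
    - {"dx": 0.245, "dy": 0, "dz": 0.531, "ax": 0, "ay": 0.223, "az": 0, "gripper": -1}
    - {"dx": 0.294, "dy": 0, "dz": 0.6, "ax": 0, "ay": 0.255, "az": 0, "gripper": -1}
    - {"dx": 0.294, "dy": 0, "dz": 0.6, "ax": 0, "ay": 0.255, "az": 0, "gripper": -1}

```text
time: 19.85
eef_pos: [0.5519, -0.04, 0.1828]
tcp_rot: [0.695, 0.69, -0.144, -0.142]
contact_force: [-6.4, -2.7, -2.2]
opening: 0.108
finger_force: 68.8
```

```bash
cat > a.py <<'E'
from h import *
import sys
s=get_state();print(s["eef_pos"].round(4),"tilt",R.from_quat(s["tcp_rot"]).as_matrix()[:,2].round(3),s["contact_force"].round(1),s["wrist_torque"].round(2),s["time"])
cs={n:cam(n) for n in("scene","side")}
for n,c in cs.items():
    P=cloud(c);ok=c["depth"]>0;f=c["frame"].astype(int)
    # cover top: points in strip y, bright, fit plane z=a x+b y+c robustly
    m=ok&(P[...,0]>.54)&(P[...,0]<.71)&(abs(P[...,1]+.037)<.125)&(P[...,2]>.065)&(P[...,2]<.2)&(f.min(2)>110)
    q=P[m]
    for _ in range(8):
        A=np.c_[q[:,:2],np.ones(len(q))];k=np.linalg.lstsq(A,q[:,2],rcond=None)[0];e=abs(A@k-q[:,2]);q=q[e<max(.003,1.5*np.median(e))]
    m2=ok&(P[...,1]>.1)&(P[...,1]<.127)&(P[...,0]>.55)&(P[...,0]<.70)&(P[...,2]>.075)&(P[...,2]<.2)
    p=P[m2];L=cv2.fitLine(p[:,[0,2]].astype(np.float32),cv2.DIST_HUBER,0,1e-4,1e-4).ravel()
    print(n,"cover",len(q),np.arctan(-k[0]).round(3),"slope y",k[1].round(3),"res",e.max().round(4),"pointer",m2.sum(),np.arctan(-L[1]/L[0]).round(3))
    cv2.imwrite(f"pics/{n}_{sys.argv[1]}.png",cv2.resize(c["frame"][120:330,150:420],(780,600),interpolation=2))
E
python3 a.py a1
```

```text
[ 0.5519 -0.04    0.1828] tilt [-0.396 -0.001 -0.918] [-6.4 -2.7 -2.2] [-0.32  0.57  0.09] 19.85
scene cover 5175 0.392 slope y 0.006 res 0.003 pointer 157 0.567
side cover 4436 0.386 slope y 0.005 res 0.003 pointer 413 0.542
```

```bash
cat > p2.py <<'E'
from h import *
import pickle
cs=pickle.load(open("c.pkl","rb"));rr=[]
now={n:cam(n) for n in cs}
for lab,S in(("start",cs),("now",now)):
  rr=[]
  for n in S:
    c=S[n];P=cloud(c)
    m=(c["depth"]>0)&(P[...,1]>.098)&(P[...,1]<.13)&(P[...,2]>.08)&(P[...,2]<.2)&(P[...,0]>.54)
    uv=np.argwhere(m)[:,::-1].astype(float)
    y=.114
    o,d=rays(c,uv);Q=o+d*((y-o[1])/d[:,1])[:,None]
    out=[]
    for lo,hi in((.55,.69),(.60,.69),(.61,.68)):
        q=Q[(Q[:,0]>lo)&(Q[:,0]<hi)];L=cv2.fitLine(q[:,[0,2]].astype(np.float32),cv2.DIST_HUBER,0,1e-4,1e-4).ravel();out.append(np.arctan(-L[1]/L[0]).round(3))
    p=P[m]; out2=[]
    for lo,hi in((.60,.69),(.61,.68)):
        q=p[(p[:,0]>lo)&(p[:,0]<hi)];L=cv2.fitLine(q[:,[0,2]].astype(np.float32),cv2.DIST_HUBER,0,1e-4,1e-4).ravel();out2.append(np.arctan(-L[1]/L[0]).round(3))
    t=uv[P[m][:,0]<.595]; cen=(t.min(0)+t.max(0))/2
    rr.append((rays(c,[t.mean(0)]),n)); tp=p[p[:,0]<.595]
    print(lab,n,"rayfit",out,"depthfit",out2,"tip uv",t.mean(0).round(1),len(t),"tip pts mean",tp.mean(0).round(4),"ang from pivot",np.arctan2(tp[:,2].mean()-.064,.7125-tp[:,0].mean()).round(3))
  (o1,d1),(o2,d2)=rr[0][0],rr[1][0];d1,d2=d1[0],d2[0]
  k=np.linalg.lstsq(np.c_[d1,-d2],o2-o1,rcond=None)[0];a,b=o1+k[0]*d1,o2+k[1]*d2
  X=(a+b)/2;print(lab,"tri",X.round(4),"gap",np.linalg.norm(a-b).round(4),"ang",np.arctan2(X[2]-.064,.7125-X[0]).round(3))
E
python3 p2.py
python3 - <<'E'
import cv2
a=cv2.imread("pics/side_a1.png");print(a.shape)
E
```

```text
start scene rayfit [np.float32(0.444), np.float32(0.653), np.float32(0.843)] depthfit [np.float32(0.542), np.float32(0.538)] tip uv [317.3 221. ] 41 tip pts mean [0.5843 0.1091 0.1483] ang from pivot 0.582
start side rayfit [np.float32(0.525), np.float32(0.532), np.float32(0.535)] depthfit [np.float32(0.54), np.float32(0.544)] tip uv [254.5 216.9] 135 tip pts mean [0.5813 0.1125 0.1456] ang from pivot 0.556
start tri [0.5814 0.1087 0.1428] gap 0.0015 ang 0.541
now scene rayfit [np.float32(0.443), np.float32(0.631), np.float32(0.839)] depthfit [np.float32(0.56), np.float32(0.549)] tip uv [317.3 221.1] 43 tip pts mean [0.5846 0.1092 0.1482] ang from pivot 0.582
now side rayfit [np.float32(0.523), np.float32(0.529), np.float32(0.534)] depthfit [np.float32(0.545), np.float32(0.544)] tip uv [254.5 216.9] 135 tip pts mean [0.5813 0.1127 0.1457] ang from pivot 0.557
now tri [0.5815 0.1087 0.1426] gap 0.0011 ang 0.54
(600, 780, 3)
```

View pics/side_a1.png

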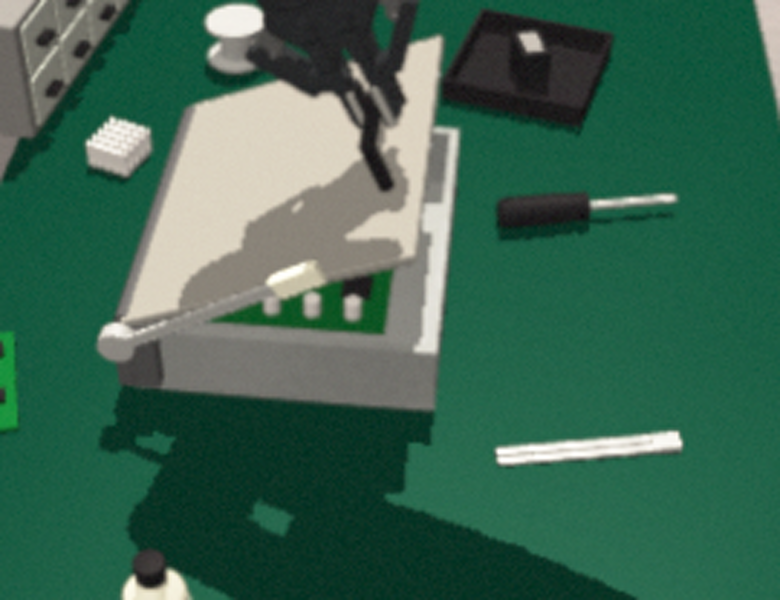

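The side crop shows the cover part open, held at the handle. The pointer from (115,340) to (295,280) is untouched, and the relay is upright in the tray at (532,55). The pointer measures about 0.542 rad and the cover about 0.39 rad, so I lift by another 0.15 rad.

Call:
jog_arm:
  increments:
    - {"dx": 0.052, "dy": 0, "dz": 0.065, "ax": 0, "ay": 0.032, "az": 0, "gripper": -1}
    - {"dx": 0.108, "dy": 0, "dz": 0.128, "ax": 0, "ay": 0.064, "az": 0, "gripper": -1}
    - {"dx": 0.168, "dy": 0, "dz": 0.189, "ax": 0, "ay": 0.095, "az": 0, "gripper": -1}
    - {"dx": 0.168, "dy": 0, "dz": 0.189, "ax": 0, "ay": 0.095, "az": 0, "gripper": -1}
    - {"dx": 0.168, "dy": 0, "dz": 0.189, "ax": 0, "ay": 0.095, "az": 0, "gripper": -1}

```text
time: 20.55
eef_pos: [0.5715, -0.0403, 0.2048]
tcp_rot: [0.683, 0.677, -0.195, -0.193]
contact_force: [-6.2, -2.7, -2.2]
opening: 0.111
finger_force: 69.4
```

```bash
python3 a.py a2; python3 p2.py | grep now
```

```text
[ 0.5715 -0.0403  0.2048] tilt [-0.528 -0.002 -0.849] [-6.2 -2.7 -2.2] [-0.41  0.43  0.23] 20.55
scene cover 5041 0.537 slope y 0.01 res 0.003 pointer 156 0.564
side cover 4475 0.534 slope y 0.008 res 0.003 pointer 413 0.534
now scene rayfit [np.float32(0.443), np.float32(0.65), np.float32(0.858)] depthfit [np.float32(0.556), np.float32(0.55)] tip uv [317.3 221. ] 42 tip pts mean [0.5844 0.1092 0.1483] ang from pivot 0.582
now side rayfit [np.float32(0.524), np.float32(0.531), np.float32(0.535)] depthfit [np.float32(0.539), np.float32(0.54)] tip uv [254.5 216.9] 135 tip pts mean [0.5813 0.1125 0.1456] ang from pivot 0.556
now tri [0.5814 0.1087 0.1428] gap 0.0013 ang 0.541
```

View pics/side_a2.png

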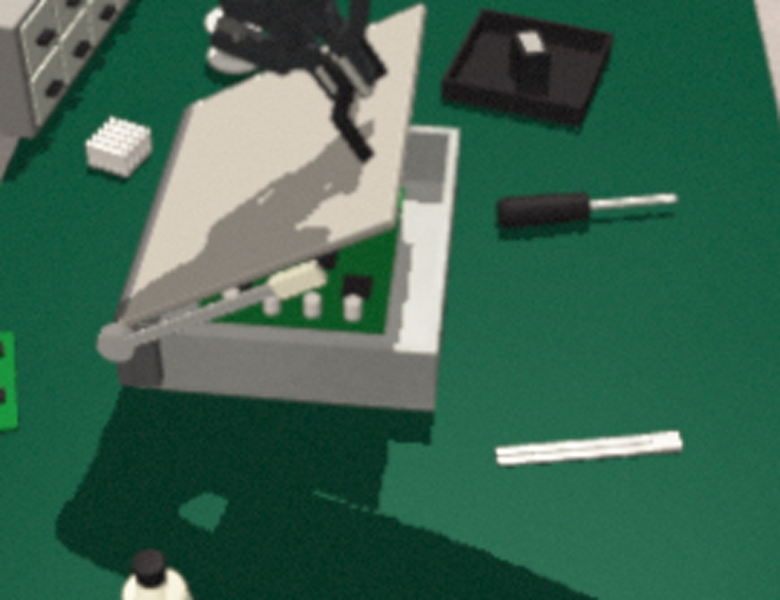

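Run:
```python
from h import *
c=cam("side");H=np.array([.7125,-.038,.06])
f=lambda u:np.round(((u-[150,120])*[780/270,600/210]),0)
for t in(.48,.52,.54,.56,.6):
    C,S=np.cos(t),np.sin(t); w=lambda x,y,z:H+[x*C+z*S,y,-x*S+z*C]
    piv=np.array([.7125,.113,.064]); tip=lambda r:piv+[-r*C,0,r*S]
    print(t,"cover edge bottom near",f(proj(c,w(-.222,.131,0))).tolist(),"top",f(proj(c,w(-.222,.131,.008))).tolist(),"hinge",f(proj(c,w(0,.131,0))).tolist(),"| pivot",f(proj(c,piv)).tolist(),"white mid",f(proj(c,tip(.1495))).tolist(),"end",f(proj(c,tip(.167))).tolist())
```

```text
0.48 cover edge bottom near [[407.0, 243.0]] top [[401.0, 235.0]] hinge [[123.0, 335.0]] | pivot [[117.0, 352.0]] white mid [[305.0, 292.0]] end [[328.0, 284.0]]
0.52 cover edge bottom near [[401.0, 234.0]] top [[394.0, 225.0]] hinge [[123.0, 335.0]] | pivot [[117.0, 352.0]] white mid [[300.0, 285.0]] end [[323.0, 277.0]]
0.54 cover edge bottom near [[397.0, 229.0]] top [[391.0, 221.0]] hinge [[123.0, 335.0]] | pivot [[117.0, 352.0]] white mid [[298.0, 282.0]] end [[320.0, 274.0]]
0.56 cover edge bottom near [[394.0, 224.0]] top [[387.0, 216.0]] hinge [[123.0, 335.0]] | pivot [[117.0, 352.0]] white mid [[295.0, 279.0]] end [[318.0, 270.0]]
0.6 cover edge bottom near [[386.0, 215.0]] top [[379.0, 207.0]] hinge [[123.0, 335.0]] | pivot [[117.0, 352.0]] white mid [[290.0, 273.0]] end [[312.0, 263.0]]
```

The cover measures about 0.536 rad and the pointer about 0.54, and the image check agrees. Both parts are upright in place, so I hand the job in.

```bash
python3 -c "
from plant import job
print(job.sign_off())"
```

```text
the job is handed in; nothing more can be done
None
```

The job is handed in: the capacitor stands upright in the dish, the relay stands upright in the tray, and the gripper is holding the cover at about 0.54 rad, matching the pointer (measured at about 0.54).

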